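Hold the amber check filter in the UV lamp's beam

ROBOT

A 6-joint arm with a two-finger parallel gripper is mounted at the origin on the work surface. World frame = base frame: x ahead of the robot, y to its left, z up, the work surface at z = 0. Lengths are in mm, angles in rad, forces in N, time in s.
With the tool pointing down it reaches from about 300 to 775 mm from the base axis. Payload 14.6 kg.
Tool frame: the origin (TCP) lies at the very end of the fingers, on their centre line; the grasp point (between the pads) lies 19 mm behind it; y points along the fingers, z is the direction in which the jaws open and shut, and the axes are right-handed (so a half turn about y gives the same grasp; the last joint's range is limited). The gripper opens to 94 mm and grips with 3 to 60 N. Pads are 16 mm wide; open, the fingers measure 119 mm over their backs; the gripper's body (75 mm by 177 mm) begins 78 mm behind the grasp point.
Start: joints at [-1.323, 0.3, 1.521, -0, 1.321, -0.067], TCP at [170.287, -522.964, 205.446] pointing down, gripper open.
Joint ranges: [-3.03, 3.03], [-0.79, 2.21], [0.23, 2.52], [-1.04, 4.18], [0, 3.07], [-2.55, 2.55]. Speed limits (rad/s): [2.22, 2.22, 2.57, 3.14, 3.14, 3.14].

INTERFACE

Orientations are given as [roll, pitch, yaw] about the fixed x, y, z axes, in that order (R = Rz(yaw) Ry(pitch) Rx(roll)).
In Python, from cell import monitor, optics, manip gives the robot as it stands.
- The arm moves only by the shell command python3 -m creep 'ROWS' [FORCE]. ROWS is JSON, a list of rows, each an object of numbers: "tx", "ty", "tz": the shift along the tool's x, y, z scaled (see below); "turn": the turn about the tool's y scaled (see below); "fingers": the finger opening in mm, from 0 to 94. In form: [{"tx": .., "ty": .., "tz": .., "turn": .., "fingers": ..}, ...]. A call has 1 to 20 rows; each row is the pose to reach, as a shift and turn from the pose measured when the call began, along the tool's axes at that moment, turning the shorter way round; what a row does not reach only later rows make up. The controller multiplies each number of a shift by 200 mm and each number of a turn by pi rad. A row lasts 1/10 s, in which the tool goes at most 50 mm and 8.59 degrees, less where a joint would pass 70% of its speed; a pose out of reach is approached as far as the arm can. A call with a number of a shift or a turn outside -1 to 1 is refused whole. A call with a gripper value outside its range is refused whole. The fingers move at their own pace and stop on an object; FORCE is the grip in N (left out, the last holds). Time passes only in rows, so rows that repeat a pose let the fingers close. It gives the time, the measured TCP pose, the force and the opening at its end, in the units of the state.
- monitor.read_state(): the state, without advancing time (a new reading comes with each control period).
- optics.camera(name): name is "scene" or "side" or "wrist"; returns a dict with "frame" (420x560x3 uint8, red, green, blue), "range_z" (420x560 float32, mm along the optical axis (not along the pixel's ray), 0 where there is no reading), "fx", "fy", "cx", "cy" (pixels), "distortion" ([k1, k2, p1, p2, k3] as OpenCV has them; the pictures are not rectified), "R" (3x3) and "t" (3): a world point X has camera coordinates R X + t; the wrist camera has in their place "mount" (4x4, takes a point from camera to tool coordinates, whose origin is the TCP and whose axes are the tool frame's). Camera axes: x right, y down, z forward; pixel columns grow to the right and rows downward; lengths in mm; the calibration is good to about 2 mm. A picture is of the moment at which its call begins: read the wrist's pose just before it.
- manip.sign_off(): hands the job in, once; it reports no verdict.
The state is a dict: "clock": time; "joints": joint angles; "qd": joint speeds; "effort": joint torques, N m; "eef_pos": TCP position; "eef_rot": TCP orientation; "wrist_force": force on the tool from outside, world axes, zero at the start; "moment": the same for the moment, N m; "finger_gap": finger opening in mm.
Only numpy, scipy, OpenCV 4.12 (cv2) and the standard library are available. Lean on these libraries where they do the work, as an engineer would, in place of code of your own. Each camera call takes 0.05 s, during which the arm holds its last target.

TASK

First slide the light meter along the bench, without lifting or tipping it, onto its blue outline so that its sensor faces the UV lamp squarely. Then take the slide with the orange head (amber glass) from the filter stand, lower it through the slot on top of the lamp's filter gate until its white line is level with the gate's top, so that the amber glass is centred in the beam, and finish still gripping it there for the reading: do not let go or let it down onto its shoulders, and do not jam it in the slot. Leave the other slides and the rest of the things on the bench where they are.

Things in the scene. Friction and masses are not known exactly. Their poses are not given: they have to be found in the camera images.
- lamp: Fixed UV lamp: white finned housing (150 mm high, handle to 176), black lens barrel and, in front, the aluminium filter gate: a block 84 (x) x 36 (y) mm, top 115 mm above the bench, slotted. Origin on the bench under the gate's middle. The beam leaves along the lamp's -y, 75 mm up, by an exit tube reaching 36 mm; the housing is to +y, 72 to 335 mm behind. Position and yaw vary.
- gate_mouth (a point): Middle of the slot at the gate's top face, 115 mm above the bench; axes as the lamp's. The slot goes straight down, 53 mm long (x) and 10 mm wide (y): 3 mm longer and 2 mm wider than the slide's blade, with a 4 mm 45-degree bevel round its mouth. Floor 103 mm below the mouth; a slide let go drops until its shoulders rest on the gate's top.
- beam (a point): Point on the beam's axis inside the slot, 40 mm straight below gate_mouth; axes as the lamp's.
- meter_mark (a point): Centre of the blue outline (126 x 106 mm, pale yellow inside) lying flat on the bench 145 mm in front of the gate (lamp's -y), where the meter has to stand; axes as the lamp's. It is only a print and does not obstruct.
- meter_center (a point): Loose light meter: white box 110 (x) x 90 (y) x 100 mm high, dark blue band at its foot, display on top, black sensor on its +y face; 0.4 to 0.85 kg, too wide to grip; slides when pushed low on its flat back (-y). Point: its centre, 50 mm up. Starts 110 to 170 mm farther from the lamp than its outline, up to 25 mm to one side and 0.2 rad out of square.
- amber_center (a point): The slide to use: black blade 50 (x) x 8 (y) x 94 mm (z), orange head 60 x 14 x 24 mm on top (grip across its 14 mm, along y); 118 mm tall, 90 g. In one of the stand's three slots, which one varies. Point: half-way up, 59 mm above its foot, 47 below the head's middle. White line on the blade's edges and sides 62 mm above the foot. Either face may be to the lamp. Head's underside: the shoulders.
- amber_glass (a point): Centre of the amber glass in that slide's lower window (the upper one is open), 22 mm above its foot, 37 mm below amber_center. With the white line level with the gate's top it lies at the beam point.
- amber: The same orange-headed slide as a whole; origin in the middle of its foot.
- stand: Fixed grey stand 76 (x) x 220 (y) x 50 mm high with three upright slots 75 mm apart along its y (at -75, 0, +75 mm), each 54 x 10 mm and 38 mm deep, floor 12 mm above the bench. The slides' blades lie along its x; heads reach 130 mm above the bench. Position and yaw vary.
- blue_center (a point): Slide like the amber one, with a blue head and blue glass, in the stand; leave it. Point half-way up.
- green_center (a point): Slide like the amber one, with a green head and green glass, in the stand; leave it. Point half-way up.
- vial_tray: Black tray 100 x 150 x 48 mm of small vials, bystander on the right; origin under its centre.
- solvent: Clear bottle, blue cap, diameter 86, 190 mm tall, bystander; origin under its centre.
- brown_bottle: Brown bottle, diameter 70, 140 mm tall, bystander; origin under its centre.
- beaker: Glass beaker, diameter 70, 90 mm tall, bystander; origin under its centre.
- driver: Yellow screwdriver 160 mm long lying on the bench, bystander.
- vial: Small brown vial, diameter 24, 45 mm tall, standing to the right of the stand, bystander; origin under its centre.
There are look-alikes about, which are no part of the job. What is shaped like the amber but red is not meant.

How it is judged (in metres and radians):
On the way, in this order (a step that is already met when the one before it is completed fails the run):
1. the meter stands on its outline, facing the lamp, with the amber slide still out of the gate (horizontal distance between meter_center and meter_mark below 0.015 m and angle between the y axis of meter_center and the y axis of meter_mark, either way round below 0.2 rad and horizontal distance between amber_center and beam above 0.06 m), for 0.2 s.
2. the amber slide has been passed through the slot to its line (x of amber_glass in the frame of beam between -0.004 and 0.004 m and y of amber_glass in the frame of beam between -0.004 and 0.004 m and z of amber_glass in the frame of beam between -0.005 and 0.005 m and angle between the x axis of amber_center and the x axis of beam, either way round below 0.12 rad and angle between amber_center's own z axis and vertical below 0.07 rad), for 0.2 s.
At the end, for the whole second after the job is handed in: Meter centre within 15 mm of the outline's centre and 0.2 rad of square; amber slide upright in the slot, white line within 5 mm of the gate's top (glass within 5 mm of beam height, 4 mm sideways), gripped by the fingers (over 1 N), pressing on the lamp with under 15 N (all of step 2 and horizontal distance between meter_center and meter_mark below 0.015 m and angle between the y axis of meter_center and the y axis of meter_mark, either way round below 0.2 rad and contact force between the fingers and amber above 1 N and contact force between amber and lamp below 15 N); the arm keeps its last pose, push and grip.
It fails at once if the meter is lifted or tipped (height (world z) of meter_center above 0.065 m or angle between meter_center's own z axis and vertical above 0.25 rad).
It fails at once if the amber slide is let down in the gate towards its shoulders (over 25 mm below its line) (horizontal distance between amber_center and beam below 0.02 m and z of amber_glass in the frame of beam below -0.025 m).
It fails at once if another slide is disturbed (over 20 mm) (distance of any of blue_center, green_center from where it was at the start of the episode above 0.02 m).
It fails at once if a bystander is moved over 30 mm or tipped ((distance of vial_tray from where it was at the start of the episode above 0.03 m or angle between vial_tray's own z axis and vertical above 0.35 rad) or (distance of solvent from where it was at the start of the episode above 0.03 m or angle between solvent's own z axis and vertical above 0.35 rad) or (distance of brown_bottle from where it was at the start of the episode above 0.03 m or angle between brown_bottle's own z axis and vertical above 0.35 rad) or (distance of beaker from where it was at the start of the episode above 0.03 m or angle between beaker's own z axis and vertical above 0.35 rad) or (distance of vial from where it was at the start of the episode above 0.03 m or angle between vial's own z axis and vertical above 0.35 rad) or distance of driver from where it was at the start of the episode above 0.03 m).
It also fails if it takes over 51 s, if anything falls off the work surface, if the arm or the gripper's body presses on something with over 40 N, if the wrist force passes 120 N, or if a joint passes its speed limit or range.

## Working session

There is one attempt and no reset: what is moved stays moved. The work goes in short steps, Python scripts to look and compute and a shell command to move; the robot and the scene stay as the last step left them, time stands still between calls to the robot, and variables do not carry over. Pictures are saved under pics/ and viewed, and the job is handed in when it is done.

```bash
ls; mkdir -p pics
cat > h.py <<'E'
import numpy as np, cv2
from cell import monitor, optics, manip
from scipy.spatial.transform import Rotation as Ro
def state(): return monitor.read_state()
def cam(n):
    s=state(); c=optics.camera(n); c['s']=s
    K=np.array([[c['fx'],0,c['cx']],[0,c['fy'],c['cy']],[0,0,1.]]); c['K']=K
    c['D']=np.array(c['distortion'],float)
    if 'R' in c: R=np.array(c['R']);t=np.array(c['t']); c['Rcw']=R.T; c['o']=-R.T@t
    else:
        M=np.array(c['mount']);T=np.eye(4);T[:3,:3]=Ro.from_euler('xyz',s['eef_rot']).as_matrix();T[:3,3]=s['eef_pos']
        W=T@M; c['Rcw']=W[:3,:3]; c['o']=W[:3,3]
    return c
def cloud(c):
    h,w=c['range_z'].shape
    u,v=np.meshgrid(np.arange(w),np.arange(h))
    p=cv2.undistortPoints(np.stack([u,v],-1).reshape(-1,1,2).astype(np.float64),c['K'],c['D']).reshape(h,w,2)
    z=c['range_z'].astype(float)
    P=np.stack([p[...,0]*z,p[...,1]*z,z],-1)
    W=P@c['Rcw'].T+c['o']; W[z<=0]=np.nan
    return W
def proj(c,X):
    R=c['Rcw'].T
    X=np.atleast_2d(np.array(X,float)); t=-R@c['o']
    return cv2.projectPoints(X,cv2.Rodrigues(R)[0],t,c['K'],c['D'])[0][:,0]
def save(c,f): cv2.imwrite(f,c['frame'][...,::-1])
E
python3 - <<'E'
from h import *
import pickle
print(state())
for n in ['scene','side','wrist']:
    c=cam(n); save(c,f'pics/{n}0.png'); pickle.dump(c,open(f'{n}0.pkl','wb')); print(n,c['o'],c['Rcw'][:,2])
E
```

```text
pics
{'clock': 0.0, 'joints': array([-1.32261225e+00,  3.00496011e-01,  1.52157721e+00, -6.97560614e-06,
        1.32069491e+00, -6.65911299e-02]), 'qd': array([ 6.71816670e-05,  3.71209530e-04, -1.56576160e-03,  1.26959306e-03,
       -1.66611946e-03, -1.12668590e-03]), 'effort': array([-5.68965661e-04, -5.31808090e+01, -3.52734911e+01,  7.08033610e-02,
        2.44546984e-02, -5.98027577e-05]), 'eef_pos': array([ 170.21742642, -522.72299596,  204.87430371]), 'eef_rot': array([-1.57196964e+00,  7.14765967e-05, -2.82681576e+00]), 'wrist_force': array([-0.37058319, -0.15781498, -0.72863086]), 'moment': array([0.00718219, 0.00099736, 0.01917163]), 'finger_gap': 93.97187693341478}
scene [1209.51836381 -275.06894851 1115.75599884] [-0.50064833  0.23321965 -0.83364252]
side [ 317.42044222 -748.09715395  594.03620166] [ 0.31232227  0.79324198 -0.52270637]
wrist [ 242.63644266 -498.92971487  383.37811251] [-0.24475989 -0.07728278 -0.96649882]
```

View pics/scene0.png

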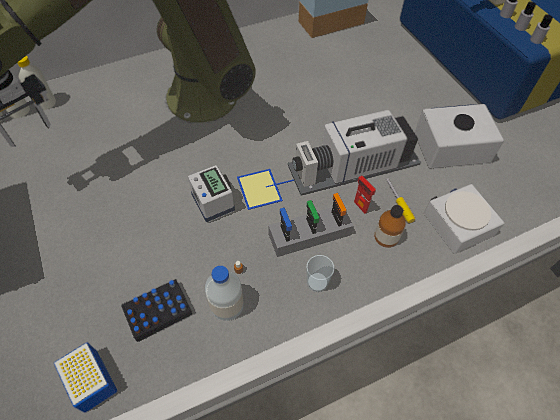

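View pics/side0.png

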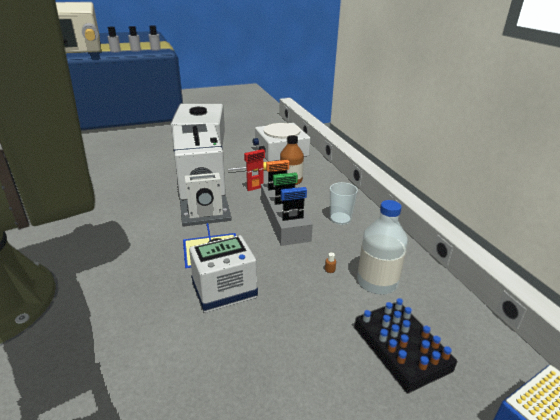

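View pics/wrist0.png

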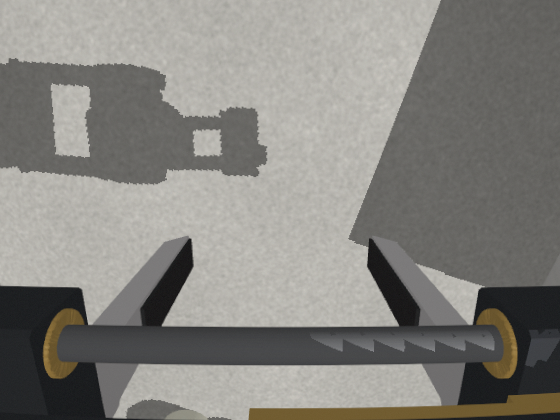

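The scene picture shows the meter at (212,192), the blue outline at (260,188), the gate at (307,162), and the stand with blue (286,222), green (313,215) and orange (339,207) heads. The red look-alike is at (365,193). Next I'll measure these.

Run:
```python
from h import *
import pickle
for n in ['scene','side']:
    c=pickle.load(open(n+'0.pkl','rb')); W=cloud(c); f=c['frame'].astype(int)
    hsv=cv2.cvtColor(c['frame'],cv2.COLOR_RGB2HSV)
    H,S,V=[hsv[...,i].astype(int) for i in range(3)]
    x,y,z=W[...,0],W[...,1],W[...,2]
    print(n,'bench z', np.nanmedian(z[(x>250)&(x<700)&(abs(z)<12)&(abs(y)<400)]))
    def rect(m,name):
        m=m&np.isfinite(z)
        k,l,st,ce=cv2.connectedComponentsWithStats(m.astype(np.uint8))
        if k<2: print(name,'none');return
        i=1+np.argmax(st[1:,4]); q=W[l==i]
        r=cv2.minAreaRect(q[:,:2].astype(np.float32))
        print(name,st[i,4],'ctr px',ce[i].round(),'rect',np.round(r[0],1),np.round(r[1],1),round(r[2],1),'z',np.percentile(q[:,2],[2,50,98]).round(1),'mean',q.mean(0).round(1))
    rect((H>8)&(H<18)&(S>180)&(V>120)&(z>100)&(z<140),'orange')
    rect((H>8)&(H<18)&(S>150)&(z>125)&(z<136),'orange top')
    rect((H>100)&(H<125)&(S>150)&(z>105)&(z<140)&(y>-300)&(x>300)&(x<700),'blue')
    rect((H>45)&(H<80)&(S>150)&(z>105)&(z<140),'green')
    rect((H>22)&(H<35)&(S>60)&(abs(z)<8)&(V>150)&(x<600)&(x>250),'yellow')
    rect(((H>100)&(H<125)&(S>100))&(abs(z)<6)&(x<600)&(x>250),'outline')
    rect((z>95)&(z<105)&(x>200)&(x<550)&(y<-80)&(y>-380),'meter top')
    rect((z>110)&(z<120)&(x>200)&(x<600)&(y<250)&(y>-80)&(S<60),'gate top')
    rect((z>46)&(z<54)&(x>350)&(x<700)&(y<250)&(y>-200)&(S<60),'stand top')
    rect((z>140)&(z<155)&(x>200)&(x<600)&(y<450)&(y>0)&(S<60),'lamp top')
```

```text
scene bench z 0.13750626417413514
orange 115 ctr px [340. 204.] rect [660.4 164.5] [14.1 61.4] 84.4 z [112.8 129.3 132.8] mean [664.6 163.3 127.5]
orange top 96 ctr px [340. 202.] rect [661.4 164.6] [13.8 61.7] 84.6 z [126.  129.7 132.8] mean [662.8 163.8 129.8]
blue 303 ctr px [496.  80.] rect [437.7 866.2] [225.9  80.1] 22.7 z [106.4 124.8 138.9] mean [442.5 869.5 123.8]
green 90 ctr px [313. 210.] rect [652.4  89.9] [13.  59.3] 84.3 z [125.1 129.5 133.1] mean [653.9  89.8 129.4]
yellow 907 ctr px [259. 189.] rect [445.9  24.6] [ 93.3 116.9] 82.8 z [-3.3  1.3  6. ] mean [447.   23.5   1.4]
outline 260 ctr px [262. 188.] rect [448.   50.9] [162.4 130.6] 84.6 z [-3.4  2.   5.6] mean [448.9  32.5   1.6]
meter top 939 ctr px [209. 185.] rect [ 442.2 -122.2] [111.8  87.8] 2.7 z [ 96.1 100.8 104.6] mean [ 446.1 -123.9  100.7]
gate top 258 ctr px [307. 153.] rect [464.3 171.6] [44.  85.9] 84.8 z [110.3 114.2 118.1] mean [464.6 168.1 114.3]
stand top 1355 ctr px [309. 228.] rect [652.7  90.1] [220.1  80.1] 84.2 z [46.4 49.8 53.3] mean [657.3  82.3  49.8]
lamp top 2193 ctr px [365. 133.] re
[... 557 characters left out ...]
123.2]
yellow 167 ctr px [194. 246.] rect [415.9  29.5] [91.8 51.8] 80.4 z [-0.3  1.6  3.6] mean [411.9  50.6   1.7]
outline 185 ctr px [200. 243.] rect [426.8  56.5] [162.4  90.9] 32.9 z [-0.4  2.2  4.6] mean [428.7  57.9   2.1]
meter top 1695 ctr px [221. 255.] rect [ 441.5 -122.7] [109.2  89.7] 3.3 z [ 96.  100.9 104. ] mean [ 438.9 -128.6  100.8]
gate top 284 ctr px [202. 178.] rect [464.1 173. ] [53.1 83.9] 84.1 z [110.2 114.3 116.6] mean [463.  165.8 114. ]
stand top 732 ctr px [285. 212.] rect [652.4  89.7] [222.8  77.8] 84.0 z [46.5 50.1 52.7] mean [636.7  50.2  50. ]
lamp top 1356 ctr px [196. 141.] rect [483.9 339.9] [211.3 123.4] 83.3 z [141.6 149.9 152.7] mean [479.8 320.4 149.4]
```

Run:
```python
from h import *
import pickle
c=pickle.load(open('scene0.pkl','rb'))
im=cv2.resize(c['frame'][130:270,170:430,::-1],None,fx=3,fy=3,interpolation=cv2.INTER_CUBIC);cv2.imwrite('pics/sc_crop.png',im)
c=pickle.load(open('side0.pkl','rb'))
im=cv2.resize(c['frame'][90:310,150:370,::-1],None,fx=2.7,fy=2.7,interpolation=cv2.INTER_CUBIC);cv2.imwrite('pics/sd_crop.png',im)
```

```text
(no output)
```

View pics/sc_crop.png

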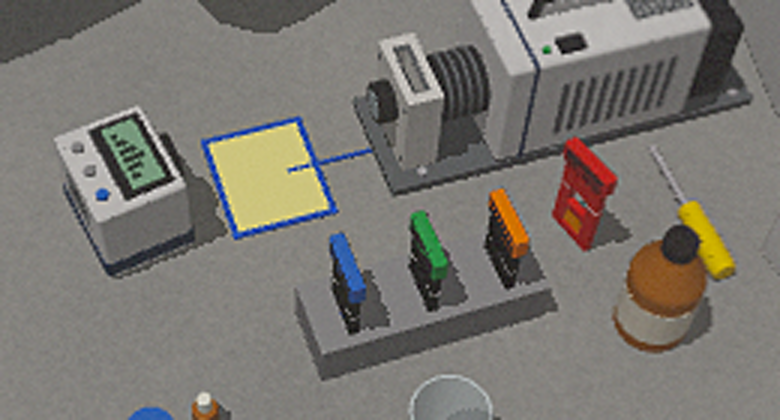

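View pics/sd_crop.png

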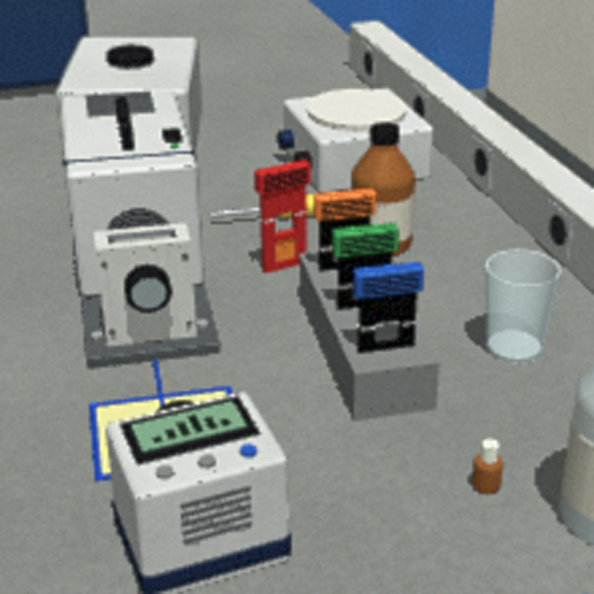

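```bash
cat >> h.py <<'E'
def onplane(c,uv,zp):
    p=cv2.undistortPoints(np.asarray(uv,float).reshape(-1,1,2),c['K'],c['D']).reshape(-1,2)
    d=np.c_[p,np.ones(len(p))]@c['Rcw'].T
    return (c['o']+d*((zp-c['o'][2])/d[:,2])[:,None])[:,:2]
def planerect(c,m,zp,up=8,lo=None):
    k,l,st,ce=cv2.connectedComponentsWithStats(m.astype(np.uint8))
    i=1+np.argmax(st[1:,4]); mm=(l==i).astype(np.uint8)
    v,u=np.nonzero(mm); P=onplane(c,np.c_[u,v],zp)
    r=cv2.minAreaRect(P.astype(np.float32))
    return r,P.mean(0),st[i]
E
python3 - <<'E'
from h import *
import pickle
for n in ['scene','side']:
    c=pickle.load(open(n+'0.pkl','rb')); W=cloud(c)
    hsv=cv2.cvtColor(c['frame'],cv2.COLOR_RGB2HSV); H,S,V=[hsv[...,i].astype(int) for i in range(3)]
    x,y,z=W[...,0],W[...,1],W[...,2]
    m=(H>22)&(H<35)&(S>60)&(abs(z)<10)&(V>150)&(x<600)&(x>250)
    print('yellow',planerect(c,m,0)[:2])
    # outline px
    m=(H>100)&(H<125)&(S>100)&(abs(z)<10)&(x<600)&(x>250)&(y<86)&(y>-60)
    print('outl',planerect(c,m,0)[:2])
    m=(V>110)&(S<60)&(z>108)&(z<122)&(abs(x-464)<60)&(abs(y-168)<40)
    print('gate',planerect(c,m,115)[:2])
    m=(V<100)&(S<90)&(abs(x-464)<40)&(abs(y-168)<25)&(z>50)&(z<118)
    print('slotdark',planerect(c,m,115))
    m=(V>0)&(z>94)&(z<106)&(x>200)&(x<550)&(y<-50)&(y>-380)
    print('meter',planerect(c,m,100)[:2])
    m=(H>8)&(H<18)&(S>150)&(z>120)
    print('amb',planerect(c,m,130)[:2])
    # overlay hypothesised
    a=np.radians(-7);X=np.array([np.cos(a),np.sin(a)]);Y=np.array([-X[1],X[0]])
    M=np.array([446,24.6]);
    im=c['frame'][...,::-1].copy()
    for ctr,hx,hy,zz,col in [(M,63,53,0,(0,0,255)),(M+145*Y,42,18,115,(0,255,0)),(M+145*Y,26.5,5,115,(255,0,255))]:
        q=[np.r_[ctr+sx*hx*X+sy*hy*Y,zz] for sx,sy in [(1,1),(1,-1),(-1,-1),(-1,1)]]
        pp=(proj(c,q)*4).astype(int)
        if 'big' not in dir(): pass
        if zz==0: big=cv2.resize(im,None,fx=4,fy=4,interpolation=cv2.INTER_CUBIC)
        cv2.polylines(big,[pp],True,col,1)
    x0,y0={'scene':(230,130),'side':(150,130)}[n]
    cv2.imwrite(f'pics/ov_{n}.png',big[y0*4:(y0+130)*4,x0*4:(x0+130)*4])
E
```

```text
yellow (((445.1902160644531, 24.57953453063965), (92.2151870727539, 112.20869445800781), 83.52371215820312), array([446.09789613,  23.87952987]))
outl (((445.3204650878906, 28.40813446044922), (114.65570831298828, 128.17730712890625), 83.38033294677734), array([446.88958129,  25.38559502]))
gate (((465.0237731933594, 166.9081268310547), (38.7125358581543, 87.70172119140625), 83.53709411621094), array([465.13642741, 166.24621557]))
slotdark (((491.97003173828125, 134.49093627929688), (8.726142883300781, 55.04744338989258), 76.5402603149414), array([489.34963258, 135.19726575]), array([297, 156,   6,  16,  34], dtype=int32))
meter (((445.2786560058594, -117.26911926269531), (113.95696258544922, 97.92731475830078), 3.7543818950653076), array([ 445.87994149, -120.61466428]))
amb (((663.5532836914062, 162.23330688476562), (16.189369201660156, 63.34757995605469), 84.39954376220703), array([663.405524  , 162.95955675]))
yellow (((417.7220458984375, 31.35054588317871), (90.2123794555664, 52.84354782104492), 83.09320831298828), array([412.16458341,  52.91596886]))
outl (((427.40289306640625, 56.68421936035156), (162.44337463378906, 86.74014282226562), 33.98773193359375), array([425.50679293,  53.43259842]))
gate (((462.88848876953125, 160.8533477783203), (52.355770111083984, 83.61738586425781), 83.08174896240234), array([462.53282118, 161.61609139]))
slotdark (((449.0054626464844, 101.15203857421875), (36.86774444580078, 23.655776977539062), 11.312862396240234), array([451.24227968, 104.82112985]), array([196, 188,  16,   8,  24], dtype=int32))
meter (((440.36846923828125, -121.58256530761719), (109.16278076171875, 103.12440490722656), 2.934633493423462), array([ 439.3935177 , -126.34076449]))
amb (((656.0836181640625, 154.69198608398438), (31.56597900390625, 63.9466438293457), 87.17259979248047), array([655.94044394, 155.18487363]))
```

View pics/ov_scene.png

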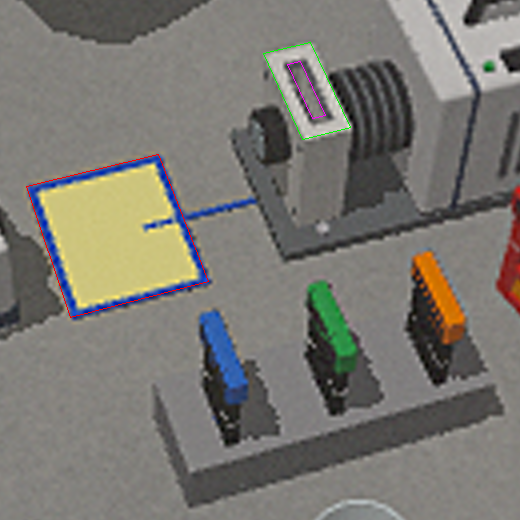

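View pics/ov_side.png

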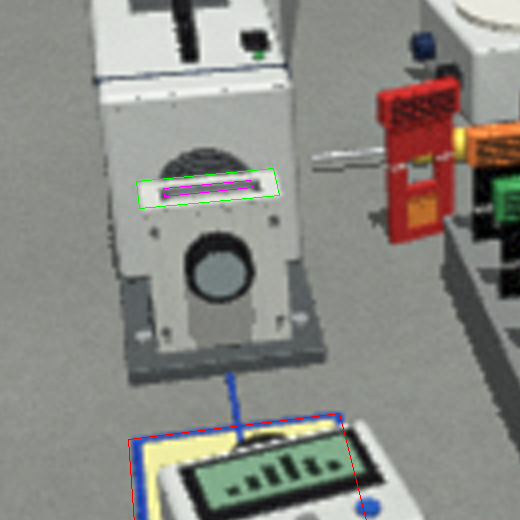

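The overlay matches the outline and slot in both views: outline centre (446,24.6), lamp yaw −7°, gate (463.7,168.5). The meter is at (442,−122.5) with yaw about +3°. Next I'll move behind it.

```bash
python3 -m creep '[{"tx":-0.9,"ty":0,"tz":-0.55,"turn":-0.2,"fingers":70},{"tx":-0.9,"ty":0,"tz":-0.55,"turn":-0.2,"fingers":70},{"tx":-0.9,"ty":0,"tz":-0.55,"turn":-0.2,"fingers":70},{"tx":-0.9,"ty":0,"tz":-0.55,"turn":-0.2,"fingers":70},{"tx":-0.9,"ty":0,"tz":-0.55,"turn":-0.2,"fingers":70},{"tx":-0.9,"ty":0,"tz":-0.55,"turn":-0.2,"fingers":70},{"tx":-0.9,"ty":0,"tz":-0.55,"turn":-0.2,"fingers":70}]'
cat > go.py <<'E'
# go.py x y z toolz_angle_deg -> numbers for a move
import sys
from h import *
s=state(); p=np.array(s['eef_pos']); R=Ro.from_euler('xyz',s['eef_rot']).as_matrix()
X=np.array([float(a) for a in sys.argv[1:4]]); d=R.T@(X-p)/200
ang=np.degrees(np.arctan2(R[1,2],R[0,2])); t=float(sys.argv[4])
e=(t-ang+180)%360-180
print('t',s['clock'].round(2) if hasattr(s['clock'],'round') else s['clock'],'pos',p.round(1),'ang',ang.round(2),'down',R[:,1].round(3),'F',np.round(s['wrist_force'],1),'gap',round(s['finger_gap'],1),'q6',s['joints'][5].round(2))
print('tx %.4f ty %.4f tz %.4f turn %.4f'%(*d,-e/180))
E
python3 go.py 446 -202.4 120 3
```

```text
clock: 0.85
eef_pos: [306.9, -363.1, 205.1]
eef_rot: [-1.572, 0.0, -2.2]
wrist_force: [0.4, -0.5, 0.3]
finger_gap: 70.3
t 0.85 pos [ 306.9 -363.1  205.1] ang -36.08 down [-0.     0.001 -1.   ] F [ 0.4 -0.5  0.3] gap 70.3 q6 -0.32
tx -1.0589 ty 0.4258 tz 0.0892 turn -0.2171
```

```bash
python3 -m creep '[{"tx":-1,"ty":0.4,"tz":0.09,"turn":-0.217,"fingers":70},{"tx":-1,"ty":0.4,"tz":0.09,"turn":-0.217,"fingers":70},{"tx":-1,"ty":0.4,"tz":0.09,"turn":-0.217,"fingers":70},{"tx":-1,"ty":0.4,"tz":0.09,"turn":-0.217,"fingers":70},{"tx":-1,"ty":0.4,"tz":0.09,"turn":-0.217,"fingers":70},{"tx":-1,"ty":0.4,"tz":0.09,"turn":-0.217,"fingers":70},{"tx":-1,"ty":0.4,"tz":0.09,"turn":-0.217,"fingers":70}]'
python3 go.py 446 -202.4 22 3
python3 - <<'E'
from h import *
import pickle
c=cam('wrist'); save(c,'pics/w1.png'); pickle.dump(c,open('w1.pkl','wb'))
W=cloud(c); z=W[...,2]; print(np.nanmedian(z[abs(z)<10]))
m=(z>95)&(z<106)
print(planerect(c,m,100))
E
```

```text
clock: 1.55
eef_pos: [438.7, -213.4, 125.2]
eef_rot: [-1.571, 0.001, -1.523]
wrist_force: [-0.3, -0.5, 0.4]
finger_gap: 70.3
t 1.55 pos [ 438.7 -213.4  125.2] ang 2.74 down [-0.001  0.001 -1.   ] F [-0.3 -0.5  0.4] gap 70.3 q6 -0.58
tx -0.0527 ty 0.5159 tz 0.0394 turn -0.0015
-0.8781161969521918
(((444.05804443359375, -122.28968811035156), (107.27008056640625, 80.91337585449219), 3.147155284881592), array([ 443.80989708, -120.6975507 ]), array([  192,     0,   206,   156, 30364], dtype=int32))
```

View pics/w1.png

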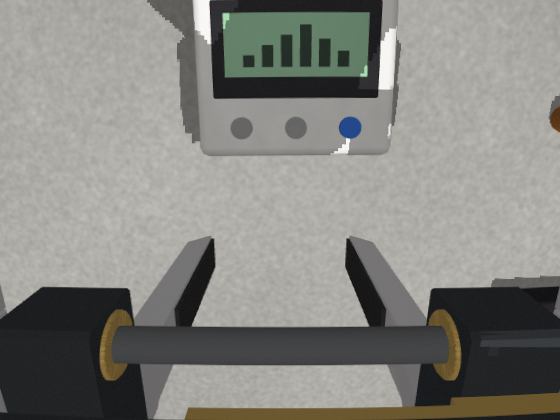

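Wrist view: the meter's back edge is at row 155, square to the tool. Going down behind it.

```bash
python3 -m creep '[{"tx":-0.03,"ty":0.25,"tz":0.04,"turn":-0.002},{"tx":-0.053,"ty":0.5,"tz":0.04,"turn":-0.002},{"tx":-0.053,"ty":0.516,"tz":0.04,"turn":-0.002},{"tx":-0.053,"ty":0.516,"tz":0.04,"turn":-0.002},{"tx":-0.053,"ty":0.516,"tz":0.04,"turn":-0.002}]' >/dev/null
python3 - <<'E'
from h import *
s=state();p=np.array(s['eef_pos']);R=Ro.from_euler('xyz',s['eef_rot']).as_matrix()
ang=np.degrees(np.arctan2(R[1,2],R[0,2])); print(p,ang,R.round(3).tolist(),s['wrist_force'])
A=np.array([443,-122.3]);B=np.array([446,24.6])
for b in [0,.25,.5,.75,.9,.96]:
    y=np.radians(3.1-10.1*b)
    # arc: integrate own-y direction
    c=A+np.array([0,0.])
    bs=np.linspace(0,b,200); 
    d=np.array([np.trapezoid(-np.sin(np.radians(3.1-10.1*bs)),bs),np.trapezoid(np.cos(np.radians(3.1-10.1*bs)),bs)])*147.2
    c=A+d+b*(B-A-0)*0
    if b==0: pass
    T=c-53*np.array([-np.sin(y),np.cos(y)])
    q=R.T@(np.r_[T,22]-p)/200
    print(b,c.round(1),T.round(1),q.round(4),'turn',round((ang-np.degrees(y))/180,4))
E
```

```text
[ 438.62423505 -213.59973676  125.43783417] 2.714945483350168 [[0.047, -0.0, 0.999], [-0.999, 0.0, 0.047], [-0.0, -1.0, -0.0]] [ 0.64877917 -0.48820226  0.21572137]
0 [ 443.  -122.3] [ 445.9 -175.2] [-0.1898  0.5173  0.0453] turn -0.0021
0.25 [441.8 -85.5] [ 442.4 -138.5] [-0.3739  0.5173  0.0365] turn 0.0119
0.5 [442.3 -48.7] [ 440.5 -101.7] [-0.5583  0.5174  0.0357] turn 0.0259
0.75 [444.3 -12. ] [440.2 -64.8] [-0.7425  0.5175  0.0431] turn 0.0399
0.9 [446.3  10. ] [440.8 -42.7] [-0.8528  0.5175  0.0515] turn 0.0484
0.96 [447.3  18.8] [441.2 -33.9] [-0.8968  0.5175  0.0556] turn 0.0517$[0]: bad value
```

```bash
python3 -m creep '[{"tx":-0.03,"ty":0.25,"tz":0.04,"turn":-0.002,"fingers":70},{"tx":-0.053,"ty":0.5,"tz":0.04,"turn":-0.002,"fingers":70},{"tx":-0.053,"ty":0.516,"tz":0.04,"turn":-0.002,"fingers":70},{"tx":-0.053,"ty":0.516,"tz":0.04,"turn":-0.002,"fingers":70},{"tx":-0.053,"ty":0.516,"tz":0.04,"turn":-0.002,"fingers":70}]' >/dev/null
python3 - <<'E'
from h import *
s=state();p=np.array(s['eef_pos']);R=Ro.from_euler('xyz',s['eef_rot']).as_matrix()
ang=np.degrees(np.arctan2(R[1,2],R[0,2])); print(p,ang,s['wrist_force'])
A=np.array([443,-122.3])
for b in [0,.25,.5,.75,.9,.96]:
    y=np.radians(3.1-10.1*b)
    bs=np.linspace(0,b,200); 
    d=np.array([np.trapezoid(-np.sin(np.radians(3.1-10.1*bs)),bs),np.trapezoid(np.cos(np.radians(3.1-10.1*bs)),bs)])*147.2
    T=A+d-53*np.array([-np.sin(y),np.cos(y)])
    print(b,(R.T@(np.r_[T,22]-p)/200).round(4),'turn',round((ang-np.degrees(y))/180,4))
E
```

```text
[ 447.0496229  -204.0022666    24.73248461] 2.980467579787501 [ 0.16883003 -1.03002657 -0.5927602 ]
0 [-0.144   0.0135  0.0015] turn -0.0007
0.25 [-0.3282  0.0132 -0.0065] turn 0.0134
0.5 [-0.5126  0.0129 -0.0064] turn 0.0274
0.75 [-0.6967  0.0127  0.0019] turn 0.0414
0.9 [-0.807   0.0125  0.0107] turn 0.0498
0.96 [-0.851   0.0125  0.0151] turn 0.0532
```

```bash
python3 -m creep '[{"tx":-0.07,"ty":0.012,"tz":0.001,"turn":0,"fingers":70},{"tx":-0.12,"ty":0.012,"tz":0.001,"turn":0,"fingers":70},{"tx":-0.15,"ty":0.012,"tz":0.001,"turn":0,"fingers":70},{"tx":-0.19,"ty":0.012,"tz":-0.001,"turn":0.003,"fingers":70},{"tx":-0.24,"ty":0.012,"tz":-0.004,"turn":0.007,"fingers":70},{"tx":-0.29,"ty":0.012,"tz":-0.006,"turn":0.011,"fingers":70},{"tx":-0.34,"ty":0.012,"tz":-0.007,"turn":0.014,"fingers":70},{"tx":-0.39,"ty":0.012,"tz":-0.007,"turn":0.018,"fingers":70},{"tx":-0.44,"ty":0.012,"tz":-0.007,"turn":0.022,"fingers":70},{"tx":-0.49,"ty":0.012,"tz":-0.007,"turn":0.026,"fingers":70},{"tx":-0.54,"ty":0.012,"tz":-0.006,"turn":0.029,"fingers":70},{"tx":-0.59,"ty":0.012,"tz":-0.004,"turn":0.033,"fingers":70},{"tx":-0.64,"ty":0.012,"tz":-0.002,"turn":0.037,"fingers":70},{"tx":-0.69,"ty":0.012,"tz":0,"turn":0.041,"fingers":70},{"tx":-0.73,"ty":0.012,"tz":0.003,"turn":0.044,"fingers":70},{"tx":-0.77,"ty":0.012,"tz":0.005,"turn":0.047,"fingers":70},{"tx":-0.79,"ty":0.012,"tz":0.007,"turn":0.049,"fingers":70},{"tx":-0.8,"ty":0.012,"tz":0.008,"turn":0.05,"fingers":70},{"tx":-0.8,"ty":0.012,"tz":0.008,"turn":0.05,"fingers":70},{"tx":-0.8,"ty":0.012,"tz":0.008,"turn":0.05,"fingers":70}]'
cat > meter.py <<'E'
from h import *
import sys,pickle
a=np.radians(-7);X=np.array([np.cos(a),np.sin(a)]);Y=np.array([-X[1],X[0]]);M=np.array([446,24.6])
for n in ['scene','side']:
    c=cam(n); W=cloud(c); x,y,z=W[...,0],W[...,1],W[...,2]; save(c,f'pics/{n}_{sys.argv[1]}.png')
    m=(z>96)&(z<105)&(abs(x-445)<80)&(y<90)&(y>-160)
    k,l,st,ce=cv2.connectedComponentsWithStats(m.astype(np.uint8)); i=1+np.argmax(st[1:,4]); q=W[l==i]
    r=cv2.minAreaRect(q[:,:2].astype(np.float32)); d=np.array(r[0])-M
    print(n,np.round(r[0],1),np.round(r[1],1),round(r[2],1),'lamp-frame off',(d@X).round(1),(d@Y).round(1))
E
python3 meter.py a; python3 go.py 439.5 -28 22 -7
```

```text
clock: 4.1
eef_pos: [440.8, -44.0, 22.7]
eef_rot: [-1.566, -0.001, -1.675]
wrist_force: [0.6, -3.1, 1.0]
finger_gap: 70.0
scene [447.8  26.9] [ 71.  112.5] 87.4 lamp-frame off 1.5 2.5
side [446.9  -0.6] [25.5 74.7] 81.9 lamp-frame off 4.0 -24.9
t 4.2 pos [440.5 -43.9  22.4] ang -6.0 down [ 0.003 -0.001 -1.   ] F [ 0.6 -0.9  1.3] gap 69.8 q6 -0.08
tx -0.0787 ty 0.0018 tz -0.0132 turn 0.0056
```

View pics/scene_a.png

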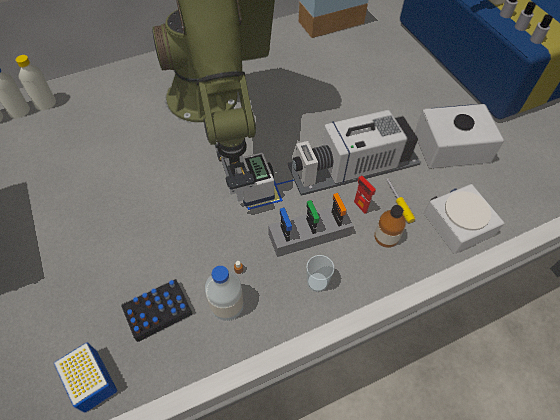

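View pics/side_a.png

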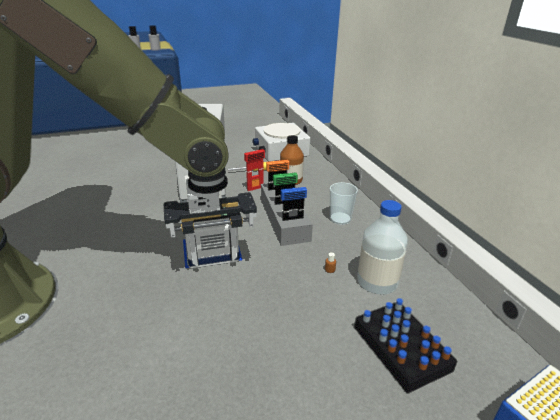

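Run:
```python
from h import *
import pickle
c=cam('wrist'); save(c,'pics/w2.png'); pickle.dump(c,open('w2.pkl','wb'))
W=cloud(c); z=W[...,2]; m=(z>95)&(z<106)
r=planerect(c,m,100); print(r); 
c=optics.camera('side'); im=c['frame'][170:290,150:270,::-1]; cv2.imwrite('pics/sdz.png',cv2.resize(im,None,fx=5,fy=5,interpolation=cv2.INTER_CUBIC))
```

```text
(((447.46087646484375, 11.197608947753906), (94.79427337646484, 104.83184051513672), 83.9665756225586), array([447.95295957,  16.44839569]), array([    83,      0,    396,    327, 108585], dtype=int32))
```

View pics/w2.png

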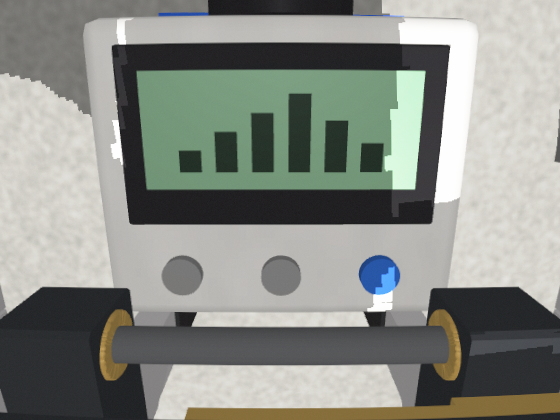

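View pics/sdz.png

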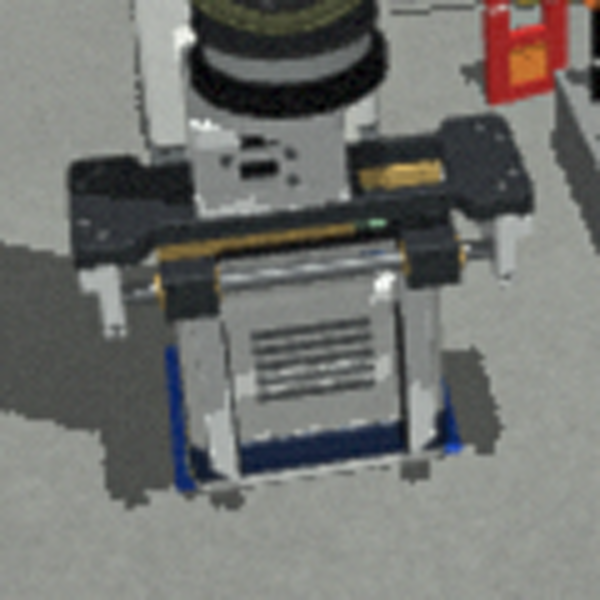

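The wrist view shows the meter's top from row 20 to row 310, centred about (447.5,11) with yaw −6°. It is still about 12 mm short, so I'll push the rest slowly.

```bash
python3 -m creep '[{"tx":-0.02,"ty":0,"tz":-0.001,"turn":0.002,"fingers":70},{"tx":-0.04,"ty":0,"tz":-0.002,"turn":0.004,"fingers":70},{"tx":-0.055,"ty":0,"tz":-0.002,"turn":0.005,"fingers":70},{"tx":-0.062,"ty":0,"tz":-0.002,"turn":0.005,"fingers":70},{"tx":-0.062,"ty":0,"tz":-0.002,"turn":0.005,"fingers":70},{"tx":-0.062,"ty":0,"tz":-0.002,"turn":0.005,"fingers":70}]'
python3 -m creep '[{"tx":0.1,"ty":0,"tz":0,"turn":0,"fingers":70},{"tx":0.2,"ty":0,"tz":0,"turn":0,"fingers":70},{"tx":0.3,"ty":-0.2,"tz":0,"turn":0,"fingers":70},{"tx":0.3,"ty":-0.45,"tz":0,"turn":0,"fingers":70},{"tx":0.3,"ty":-0.7,"tz":0,"turn":0,"fingers":70},{"tx":0.3,"ty":-0.8,"tz":0,"turn":0,"fingers":70}]'
python3 meter.py b
python3 - <<'E'
from h import *
import pickle
c=cam('wrist'); save(c,'pics/w3.png'); pickle.dump(c,open('w3.pkl','wb'))
W=cloud(c); z=W[...,2]; print(np.nanmedian(z[abs(z)<10])); m=(z>95)&(z<106)
r=planerect(c,m,100); print(r,c['s']['eef_pos']);
E
```

```text
clock: 4.9
eef_pos: [441.1, -31.6, 22.1]
eef_rot: [-1.568, -0.001, -1.691]
wrist_force: [0.2, -3.3, 1.7]
finger_gap: 70.1
clock: 5.5
eef_pos: [434.4, -91.1, 186.3]
eef_rot: [-1.563, -0.001, -1.692]
wrist_force: [-0.0, -0.3, -0.4]
finger_gap: 69.9
scene [447.6  25.4] [ 97.2 111.7] 83.3 lamp-frame off 1.5 0.9
side [447.2  24.5] [ 99.7 109.3] 83.7 lamp-frame off 1.2 0.1
-0.9034641699901158
(((448.5563049316406, 17.13494873046875), (75.85607147216797, 107.9803695678711), 83.04081726074219), array([448.57913116,  18.35816128]), array([  198,     0,   162,   116, 17837], dtype=int32)) [434.45862778 -90.99253448 184.72424432]
```

View pics/w3.png

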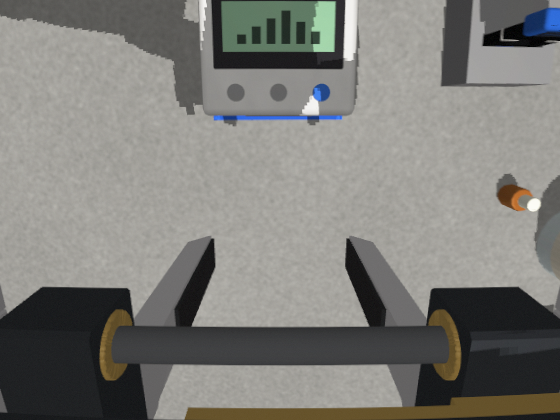

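View pics/scene_b.png

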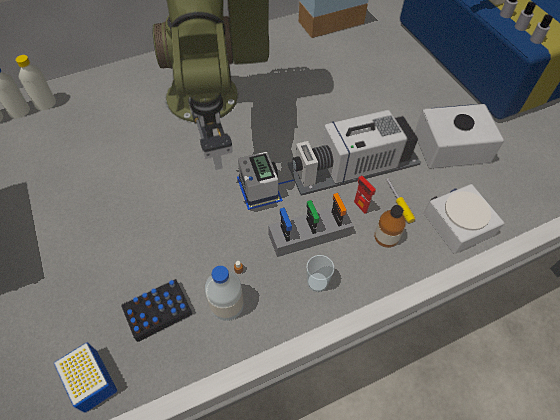

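The meter now measures within about 2 mm and 1° of its outline in both views; the wrist view shows the blue back line even along its foot at row 117. On to the amber slide.

```bash
python3 go.py 600 30 205 60
```

```text
t 5.65 pos [433.6 -90.8 182.5] ang -6.91 down [ 0.004 -0.001 -1.   ] F [ 0.5 -0.1 -0.6] gap 70.0 q6 -0.17
tx -0.6995 ty -0.1100 tz 0.7536 turn -0.3717
```

```bash
python3 -m creep '[{"tx":-0.7,"ty":-0.11,"tz":0.75,"turn":-0.37,"fingers":45},{"tx":-0.7,"ty":-0.11,"tz":0.75,"turn":-0.37,"fingers":45},{"tx":-0.7,"ty":-0.11,"tz":0.75,"turn":-0.37,"fingers":45},{"tx":-0.7,"ty":-0.11,"tz":0.75,"turn":-0.37,"fingers":45},{"tx":-0.7,"ty":-0.11,"tz":0.75,"turn":-0.37,"fingers":45},{"tx":-0.7,"ty":-0.11,"tz":0.75,"turn":-0.37,"fingers":45},{"tx":-0.7,"ty":-0.11,"tz":0.75,"turn":-0.37,"fingers":45},{"tx":-0.7,"ty":-0.11,"tz":0.75,"turn":-0.37,"fingers":45},{"tx":-0.7,"ty":-0.11,"tz":0.75,"turn":-0.37,"fingers":45}]'; python3 go.py 660.5 164.2 200 84
```

```text
clock: 6.55
eef_pos: [598.7, 30.4, 202.5]
eef_rot: [-1.572, -0.001, -0.527]
wrist_force: [0.6, -0.7, 0.5]
finger_gap: 45.1
t 6.55 pos [598.7  30.4 202.5] ang 59.81 down [ 0.    -0.001 -1.   ] F [ 0.6 -0.7  0.5] gap 45.1 q6 -1.05
tx -0.0692 ty 0.0120 tz 0.7336 turn -0.1344
```

```bash
python3 -m creep '[{"tx":-0.07,"ty":0.01,"tz":0.734,"turn":-0.134,"fingers":45},{"tx":-0.07,"ty":0.01,"tz":0.734,"turn":-0.134,"fingers":45},{"tx":-0.07,"ty":0.01,"tz":0.734,"turn":-0.134,"fingers":45},{"tx":-0.07,"ty":0.01,"tz":0.734,"turn":-0.134,"fingers":45},{"tx":-0.07,"ty":0.01,"tz":0.734,"turn":-0.134,"fingers":45},{"tx":-0.07,"ty":0.01,"tz":0.734,"turn":-0.134,"fingers":45},{"tx":-0.07,"ty":0.01,"tz":0.734,"turn":-0.134,"fingers":45}]'
python3 - <<'E'
from h import *
import pickle
c=cam('wrist'); save(c,'pics/w4.png'); pickle.dump(c,open('w4.pkl','wb'))
W=cloud(c); z=W[...,2]
hsv=cv2.cvtColor(c['frame'],cv2.COLOR_RGB2HSV); H,S,V=[hsv[...,i].astype(int) for i in range(3)]
m=(H>5)&(H<20)&(S>150)&(z>110)&(z<140)
print(planerect(c,m,130))
q=W[m]; print(np.percentile(q,[1,50,99],axis=0))
k=m&(z>127)
print(planerect(c,k,130))
E
python3 go.py 660.5 164.2 99 84
```

```text
clock: 7.25
eef_pos: [660.3, 163.1, 200.5]
eef_rot: [-1.572, -0.001, -0.109]
wrist_force: [-0.1, 0.5, 0.1]
finger_gap: 45.1
(((660.1215209960938, 167.4281768798828), (13.25400447845459, 61.39297103881836), 83.6935043334961), array([659.31187478, 167.39469386]), array([ 275,  170,   19,   83, 1536], dtype=int32))
[[632.28753922 158.91846117 110.31462153]
 [667.5859743  169.19639356 128.6725152 ]
 [741.69665757 299.60362353 130.45762854]]
(((661.1666870117188, 167.2252960205078), (12.928662300109863, 59.298789978027344), 83.50711059570312), array([660.59997404, 167.02685099]), array([ 275,  173,   19,   80, 1414], dtype=int32))
t 7.3 pos [660.3 163.2 200.7] ang 83.78 down [ 0.001 -0.001 -1.   ] F [0.5 0.1 0.2] gap 45.0 q6 -1.27
tx -0.0002 ty 0.5086 tz 0.0057 turn -0.0012
```

View pics/w4.png

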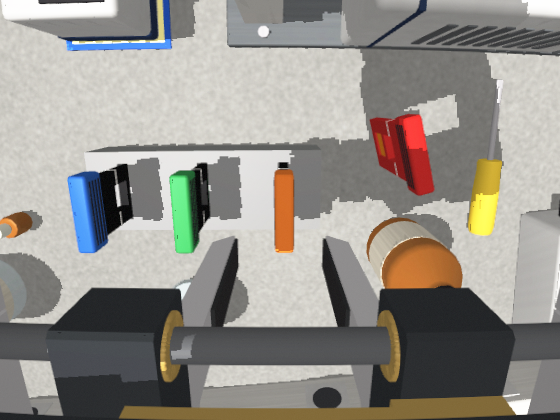

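The wrist view shows the orange head at (284,210) centred between the fingertips, clear of the red look-alike (400,155) and the bottle. Descending.

```bash
python3 -m creep '[{"tx":0,"ty":0.15,"tz":0.01,"turn":-0.001,"fingers":45},{"tx":0,"ty":0.3,"tz":0.01,"turn":-0.001,"fingers":45},{"tx":0,"ty":0.42,"tz":0.01,"turn":-0.001,"fingers":45},{"tx":0,"ty":0.5,"tz":0.01,"turn":-0.001,"fingers":45},{"tx":0,"ty":0.508,"tz":0.01,"turn":-0.001,"fingers":45},{"tx":0,"ty":0.508,"tz":0.01,"turn":-0.001,"fingers":45}]'
python3 - <<'E'
from h import *
c=cam('wrist'); save(c,'pics/w5.png')
E
```

```text
clock: 7.9
eef_pos: [661.0, 164.8, 100.0]
eef_rot: [-1.572, -0.002, -0.106]
wrist_force: [-0.1, -0.6, -0.3]
finger_gap: 44.8
```

View pics/w5.png

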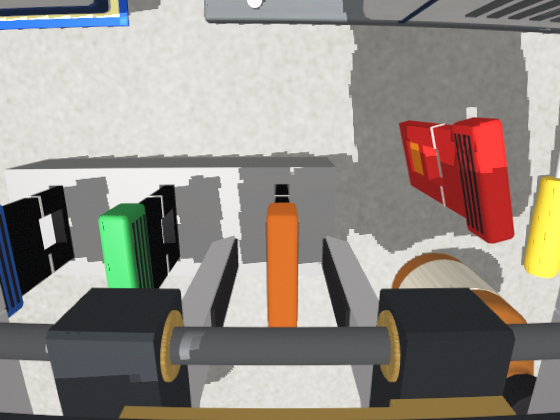

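```bash
python3 -m creep '[{"tx":0,"ty":0,"tz":0,"turn":0,"fingers":20},{"tx":0,"ty":0,"tz":0,"turn":0,"fingers":15},{"tx":0,"ty":0,"tz":0,"turn":0,"fingers":10},{"tx":0,"ty":0,"tz":0,"turn":0,"fingers":5},{"tx":0,"ty":0,"tz":0,"turn":0,"fingers":5},{"tx":0,"ty":0,"tz":0,"turn":0,"fingers":5},{"tx":0,"ty":0,"tz":0,"turn":0,"fingers":5}]' 30
```

```text
clock: 8.65
eef_pos: [661.3, 165.0, 100.8]
eef_rot: [-1.571, -0.003, -0.106]
wrist_force: [-0.4, 0.8, 1.9]
finger_gap: 13.8
```

```bash
python3 -m creep '[{"tx":0,"ty":-0.1,"tz":0,"turn":0,"fingers":5},{"tx":0,"ty":-0.2,"tz":0,"turn":0,"fingers":5},{"tx":0,"ty":-0.35,"tz":0,"turn":0,"fingers":5},{"tx":0,"ty":-0.5,"tz":0,"turn":0,"fingers":5},{"tx":0,"ty":-0.65,"tz":0,"turn":0,"fingers":5},{"tx":0,"ty":-0.68,"tz":0,"turn":0,"fingers":5},{"tx":0,"ty":-0.68,"tz":0,"turn":0,"fingers":5}]'
python3 go.py 463.7 168.5 236 83
python3 meter.py c
python3 - <<'E'
from h import *
import pickle
for n in ['scene','side','wrist']:
    c=cam(n); save(c,f'pics/{n}_d.png'); pickle.dump(c,open(n+'_d.pkl','wb'))
E
```

```text
clock: 9.35
eef_pos: [661.0, 165.2, 236.9]
eef_rot: [-1.571, -0.004, -0.106]
wrist_force: [-0.4, -0.2, -1.3]
finger_gap: 13.8
t 9.35 pos [661.  165.2 236.9] ang 83.93 down [ 0.004 -0.001 -1.   ] F [-0.4 -0.2 -1.3] gap 13.8 q6 -1.27
tx -0.9829 ty 0.0009 tz -0.0876 turn 0.0052
scene [448.3  25.4] [ 97.8 113.9] 83.0 lamp-frame off 2.2 1.1
side [447.5  25. ] [ 98.7 108.8] 82.4 lamp-frame off 1.4 0.6
```

View pics/scene_d.png

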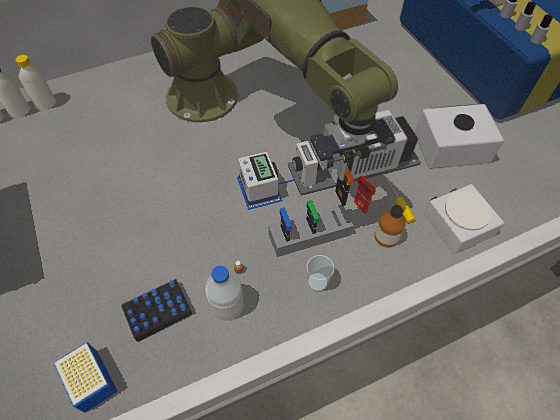

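View pics/side_d.png

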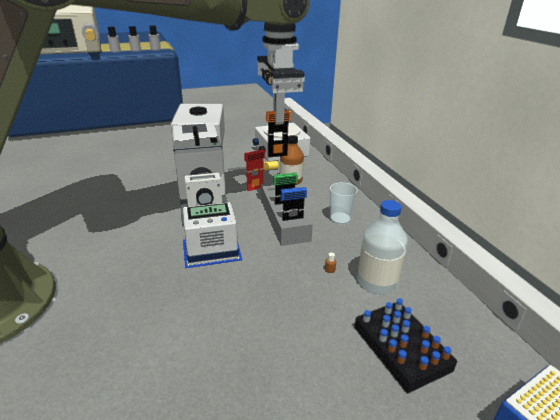

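View pics/wrist_d.png

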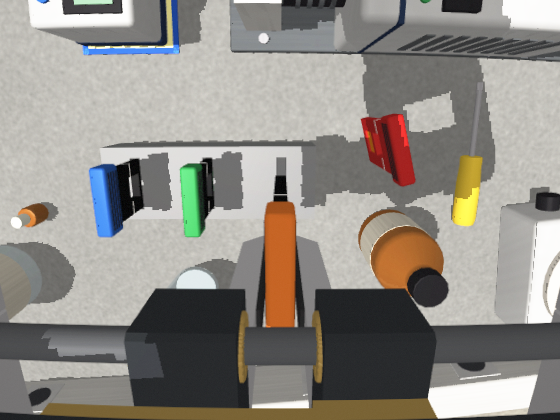

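The slide is lifted and hangs upright at (277,135) in the side view. Next I'll measure where it sits relative to the TCP.

```bash
cat > slide.py <<'E'
from h import *
import sys,pickle
# blade corners in side/scene via overlay; model: tcp-relative
def model(tcp,ang,dx=0,dz=0,dy=0,roll=0):
    a=np.radians(ang-90);X=np.array([np.cos(a),np.sin(a),0]);Y=np.array([-X[1],X[0],0]);Z=np.array([0,0,1.])
    c=np.array(tcp)+dx*X+dy*Y+np.array([0,0,19+dz]) # head mid
    foot=c-106*Z
    def box(hx,hy,z0,z1): return [foot+sx*hx*X+sy*hy*Y+z*Z for z in (z0,z1) for sx,sy in [(1,1),(1,-1),(-1,-1),(-1,1)]]
    return [box(25,4,0,94),box(30,7,94,118),box(25,4,61.5,62.5)]
def draw(c,boxes,f,x0,y0,w,h,s):
    im=cv2.resize(c['frame'][...,::-1],None,fx=s,fy=s,interpolation=cv2.INTER_CUBIC)
    for b,col in zip(boxes,[(255,255,0),(0,255,0),(255,0,255)]):
        p=((proj(c,b)+.5)*s-.5).round().astype(int)
        for i,j in [(0,1),(1,2),(2,3),(3,0),(4,5),(5,6),(6,7),(7,4),(0,4),(1,5),(2,6),(3,7)]: cv2.line(im,tuple(map(int,p[i])),tuple(map(int,p[j])),col,1)
    cv2.imwrite(f,im[y0*s:(y0+h)*s,x0*s:(x0+w)*s])
E
python3 - <<'E'
from slide import *
for n,(x0,y0) in {'side':(235,90),'scene':(305,140)}.items():
    c=pickle.load(open(n+'_d.pkl','rb')); s=c['s']; W=cloud(c)
    x,y,z=[W[...,i] for i in range(3)]
    V=c['frame'].max(-1)
    m=(abs(x-661)<45)&(abs(y-165)<20)&(z>140)&(z<225)
    q=W[m]; print(n,m.sum(),np.percentile(q,[2,50,98],axis=0).round(1))
    m=(abs(x-661)<45)&(abs(y-165)<20)&(z>125)&(z<165); q=W[m]; print('foot z',np.percentile(q[:,2],[0,2,5]).round(1))
    if n=='side':
        for a,b in [(145,165),(165,185),(185,205),(205,225)]:
            m=(abs(x-661)<45)&(abs(y-165)<20)&(z>a)&(z<b);q=W[m];print(a,np.percentile(q[:,0],[3,50,97]).round(1),q[:,1].mean().round(2))
    draw(c,model(s['eef_pos'],83.9),f'pics/{n}_dm.png',x0,y0,85,85,7)
E
```

```text
side 519 [[633.7 157.  147.4]
 [657.8 161.8 182.1]
 [682.5 166.9 223.5]]
foot z [144.7 145.8 146.6]
145 [633.8 657.4 682.8] 162.05
165 [633.8 659.4 681.9] 161.95
185 [634.1 657.6 682.3] 161.93
205 [634.  655.8 681.1] 161.28
scene 233 [[635.7 157.9 147.8]
 [666.2 162.  184.9]
 [684.7 167.7 223.4]]
foot z [145.4 145.7 146.8]
```

View pics/side_dm.png

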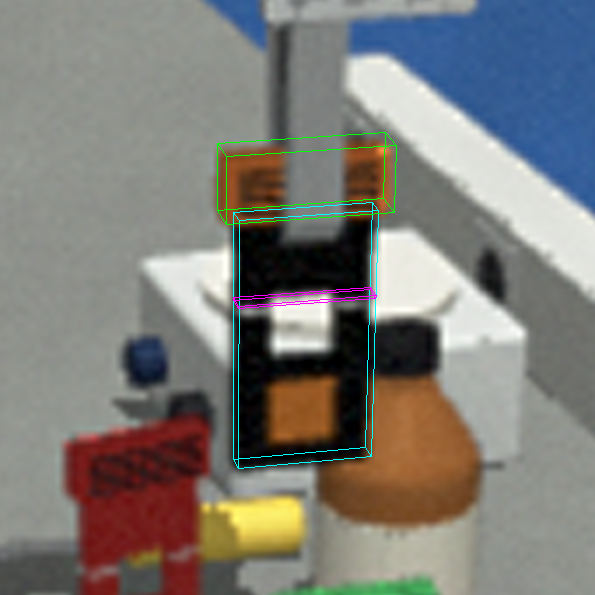

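View pics/scene_dm.png

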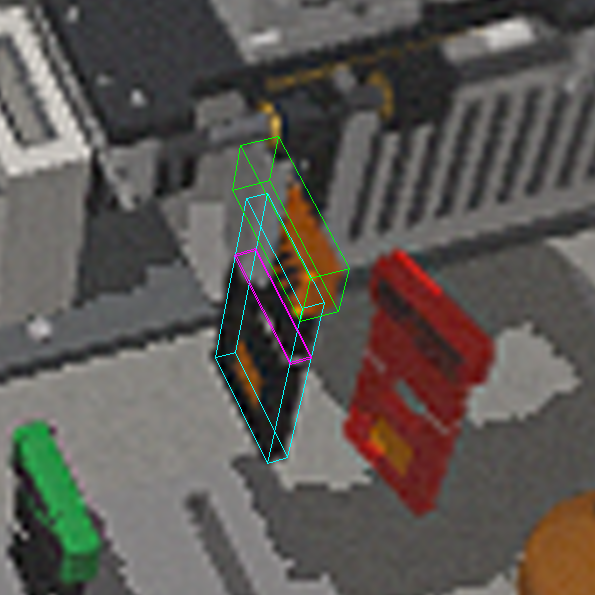

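```bash
python3 go.py 465.2 168.2 230 83; python3 -m creep '[{"tx":-0.2,"ty":0,"tz":-0.02,"turn":0.005,"fingers":5},{"tx":-0.4,"ty":0,"tz":-0.04,"turn":0.005,"fingers":5},{"tx":-0.6,"ty":0,"tz":-0.06,"turn":0.005,"fingers":5},{"tx":-0.8,"ty":0,"tz":-0.08,"turn":0.005,"fingers":5},{"tx":-0.93,"ty":0.01,"tz":-0.088,"turn":0.005,"fingers":5},{"tx":-0.975,"ty":0.02,"tz":-0.088,"turn":0.005,"fingers":5},{"tx":-0.975,"ty":0.03,"tz":-0.088,"turn":0.005,"fingers":5},{"tx":-0.975,"ty":0.03,"tz":-0.088,"turn":0.005,"fingers":5},{"tx":-0.975,"ty":0.03,"tz":-0.088,"turn":0.005,"fingers":5}]'; python3 go.py 465.2 168.2 210 83
```

```text
t 9.6 pos [660.5 165.1 235.1] ang 83.93 down [ 0.001 -0.001 -1.   ] F [-0.8  1.4 -0.8] gap 13.5 q6 -1.27
tx -0.9729 ty 0.0249 tz -0.0876 turn 0.0052
clock: 10.5
eef_pos: [465.6, 168.0, 228.6]
eef_rot: [-1.572, -0.0, -0.122]
wrist_force: [0.0, 0.0, -1.3]
finger_gap: 13.9
t 10.5 pos [465.6 168.  228.6] ang 83.01 down [-0.    -0.001 -1.   ] F [ 0.   0.  -1.3] gap 13.9 q6 -1.18
tx -0.0023 ty 0.0928 tz 0.0006 turn 0.0000
```

```bash
python3 -m creep '[{"tx":-0.002,"ty":0.05,"tz":0,"turn":0,"fingers":5},{"tx":-0.002,"ty":0.08,"tz":0,"turn":0,"fingers":5},{"tx":-0.002,"ty":0.08,"tz":0,"turn":0,"fingers":5},{"tx":-0.002,"ty":0.08,"tz":0,"turn":0,"fingers":5}]'
python3 - <<'E'
from slide import *
for n,(x0,y0) in {'side':(160,120),'scene':(265,110)}.items():
    c=cam(n); pickle.dump(c,open(n+'_e.pkl','wb')); s=c['s']; W=cloud(c)
    x,y,z=[W[...,i] for i in range(3)]
    m=(abs(x-464)<45)&(abs(y-168)<14)&(z>130)&(z<195)
    q=W[m]; print(n,s['eef_pos'],m.sum(),np.percentile(q,[2,50,98],axis=0).round(1))
    draw(c,[],f'pics/{n}_e.png',x0,y0,85,85,7)
    sl=model(np.array(s['eef_pos']),83,dx=-1.5,dz=-1.8,dy=.5)
    a=np.radians(-7);X=np.array([np.cos(a),np.sin(a),0]);Y=np.array([-X[1],X[0],0]);g=np.array([463.7,168.5,115])
    def box(hx,hy): return [g+sx*hx*X+sy*hy*Y+[0,0,e] for e in (0,0) for sx,sy in [(1,1),(1,-1),(-1,-1),(-1,1)]]
    draw(c,[sl[0],box(26.5,5),box(42,18)],f'pics/{n}_em.png',x0,y0,85,85,7)
c=cam('wrist'); save(c,'pics/wrist_e.png')
E
```

```text
clock: 10.9
eef_pos: [465.3, 168.0, 212.3]
eef_rot: [-1.572, 0.0, -0.122]
wrist_force: [1.1, 0.5, -0.6]
finger_gap: 13.7
side [465.30978092 168.03029138 212.320952  ] 450 [[439.6 159.4 130.8]
 [462.9 164.7 158.6]
 [487.2 170.5 194.1]]
scene [465.37739503 168.0584407  212.61836053] 151 [[440.7 160.6 131.6]
 [469.6 164.9 163.3]
 [490.5 170.8 192.8]]
```

View pics/side_e.png

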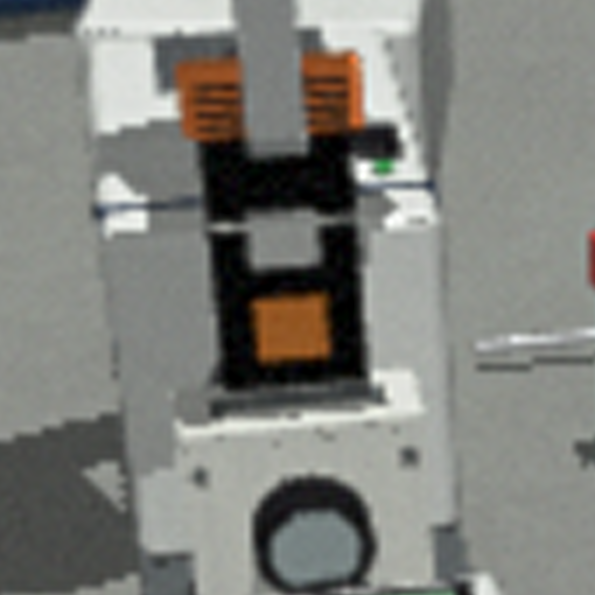

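View pics/side_em.png

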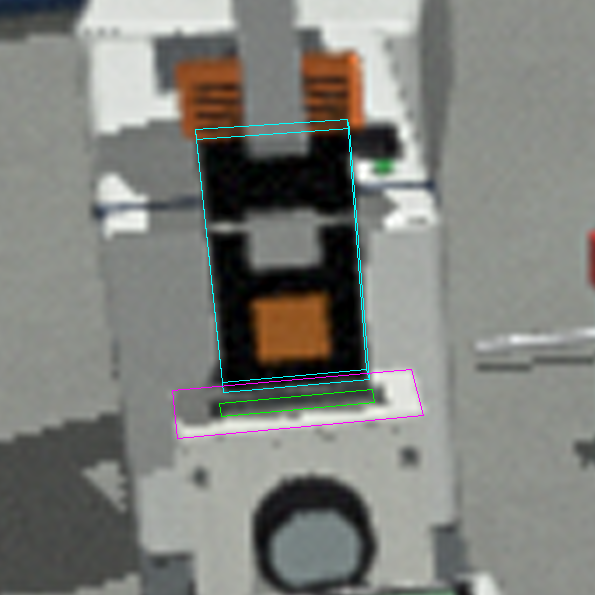

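View pics/scene_em.png

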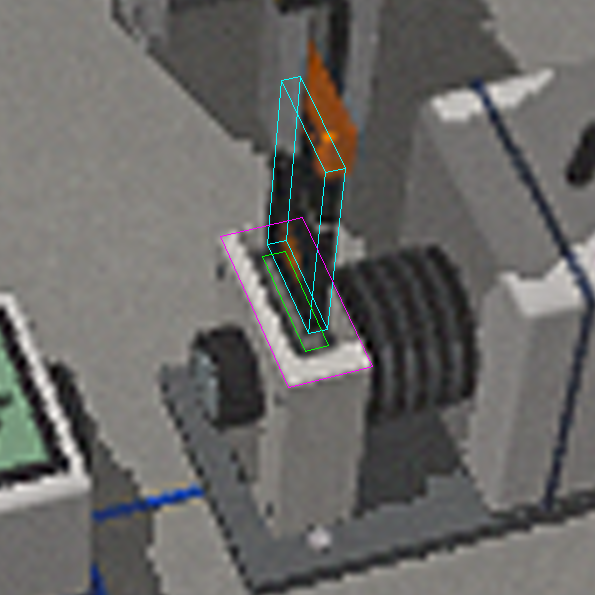

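View pics/wrist_e.png

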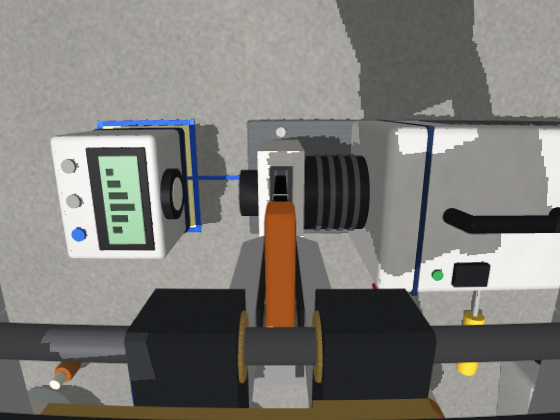

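Side view: the blade foot, centred on column 296, hangs over the slot, centred on column 297. In the wrist view blade and slot are both centred on column 280. They are aligned, so I'll lower in stages while watching the force.

```bash
python3 -m creep '[{"tx":0,"ty":0.03,"tz":0,"turn":0,"fingers":5},{"tx":0,"ty":0.06,"tz":0,"turn":0,"fingers":5},{"tx":0,"ty":0.08,"tz":0,"turn":0,"fingers":5},{"tx":0,"ty":0.1,"tz":0,"turn":0,"fingers":5},{"tx":0,"ty":0.11,"tz":0,"turn":0,"fingers":5},{"tx":0,"ty":0.11,"tz":0,"turn":0,"fingers":5}]'; python3 -c "
from h import *
s=state();print(s['wrist_force'],s['moment'],s['eef_pos'])"
```

```text
clock: 11.65
eef_pos: [465.3, 168.0, 190.5]
eef_rot: [-1.572, -0.0, -0.122]
wrist_force: [-0.0, 0.4, -0.4]
finger_gap: 13.6
[-0.04014929  0.36373154 -0.37860092] [ 0.03770749 -0.17990524  0.03071355] [465.3002189  168.03529171 190.53170435]
```

```bash
python3 -m creep '[{"tx":0,"ty":0.03,"tz":0,"turn":0,"fingers":5},{"tx":0,"ty":0.06,"tz":0,"turn":0,"fingers":5},{"tx":0,"ty":0.1,"tz":0,"turn":0,"fingers":5},{"tx":0,"ty":0.14,"tz":0,"turn":0,"fingers":5},{"tx":0,"ty":0.17,"tz":0,"turn":0,"fingers":5},{"tx":0,"ty":0.2,"tz":0,"turn":0,"fingers":5},{"tx":0,"ty":0.21,"tz":0,"turn":0,"fingers":5},{"tx":0,"ty":0.21,"tz":0,"turn":0,"fingers":5}]'
python3 - <<'E'
from slide import *
print(state()['wrist_force'],state()['moment'],state()['eef_pos'])
for n,(x0,y0) in {'side':(160,120),'scene':(265,110)}.items():
    c=cam(n); pickle.dump(c,open(n+'_f.pkl','wb'))
    draw(c,[],f'pics/{n}_f.png',x0,y0,85,85,7)
c=cam('wrist'); save(c,'pics/wrist_f.png')
E
```

```text
clock: 12.45
eef_pos: [465.2, 168.0, 148.3]
eef_rot: [-1.572, 0.0, -0.122]
wrist_force: [-0.5, 0.0, -0.2]
finger_gap: 13.8
[-0.49912588  0.03487218 -0.2142466 ] [ 0.0765925  -0.12549577  0.01316194] [465.24675105 167.9594217  148.28874163]
```

View pics/side_f.png

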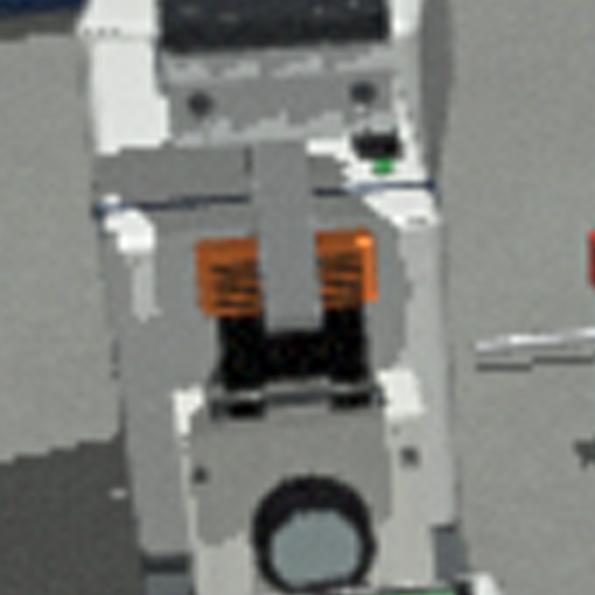

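View pics/scene_f.png

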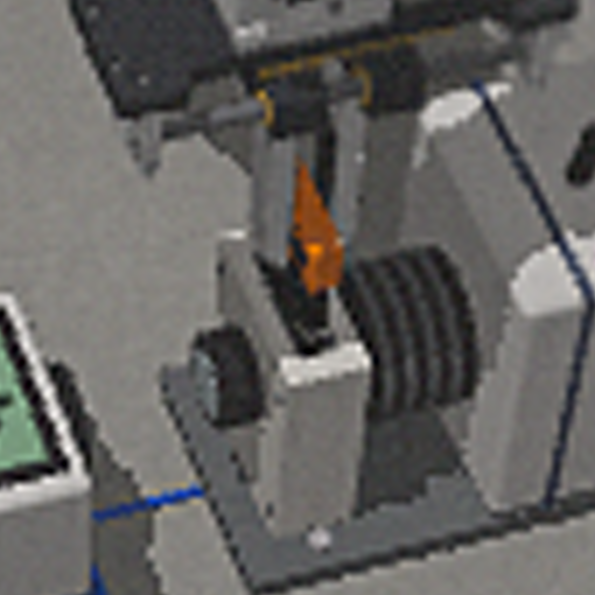

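View pics/wrist_f.png

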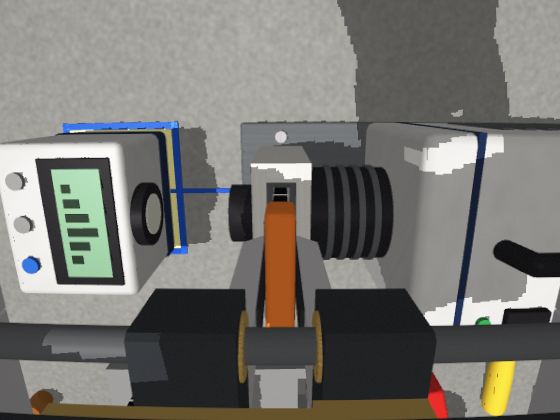

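Run:
```python
from slide import *
a=np.radians(-7);X=np.array([np.cos(a),np.sin(a),0]);Y=np.array([-X[1],X[0],0])
for n,tag in [('side','e'),('side','d')]:
    c=pickle.load(open(f'{n}_{tag}.pkl','rb')); tcp=np.array(c['s']['eef_pos']); f=c['frame'].astype(float).mean(-1)
    ctr=tcp-1.5*X+.5*Y
    rows=[]
    for xx in (-21,-18,18,21):
        zz=np.arange(-50,30,.25)
        P=np.array([ctr+xx*X-4*Y+[0,0,z] for z in zz]); uv=proj(c,P).astype(np.float32)
        prof=cv2.remap(f.astype(np.float32),uv[:,:1],uv[:,1:],cv2.INTER_LINEAR)[:,0]
        k=(zz>-50)&(zz<-5); i=np.argmax(np.where(k,prof,0)); 
        w=np.where(k&(abs(zz-zz[i])<4),prof-30,0).clip(0); print(tag,xx,'line z-tcp',round((w*zz).sum()/w.sum(),2),prof[i].round())
    # foot edge
    for xx in (-15,0,15):
        zz=np.arange(-105,-70,.25);P=np.array([ctr+xx*X-4*Y+[0,0,z] for z in zz]); uv=proj(c,P).astype(np.float32)
        prof=cv2.remap(f.astype(np.float32),uv[:,:1],uv[:,1:],cv2.INTER_LINEAR)[:,0]
        print('foot',xx,[ (float(z),int(p)) for z,p in zip(zz[::6],prof[::6])])
c=pickle.load(open('side_e.pkl','rb')); f=c['frame'].astype(np.float32).mean(-1)
g=np.array([463.7,168.5,0])
for xx in (-36,36):  # gate front top edge & back edge
    zz=np.arange(100,130,1.);uv=proj(c,[g+xx*X-18*Y+[0,0,z] for z in zz]).astype(np.float32)
    print('gate front',xx,cv2.remap(f,uv[:,:1],uv[:,1:],1)[:,0].round().tolist())
```

```text
e -21 line z-tcp -26.83 134.0
e -18 line z-tcp -27.06 147.0
e 18 line z-tcp -27.45 93.0
e 21 line z-tcp -27.26 78.0
foot -15 [(-105.0, 196), (-103.5, 208), (-102.0, 220), (-100.5, 176), (-99.0, 134), (-97.5, 108), (-96.0, 84), (-94.5, 71), (-93.0, 66), (-91.5, 72), (-90.0, 64), (-88.5, 47), (-87.0, 30), (-85.5, 16), (-84.0, 11), (-82.5, 8), (-81.0, 7), (-79.5, 6), (-78.0, 7), (-76.5, 9), (-75.0, 12), (-73.5, 12), (-72.0, 12), (-70.5, 5)]
foot 0 [(-105.0, 193), (-103.5, 216), (-102.0, 191), (-100.5, 162), (-99.0, 140), (-97.5, 114), (-96.0, 81), (-94.5, 62), (-93.0, 58), (-91.5, 64), (-90.0, 77), (-88.5, 53), (-87.0, 20), (-85.5, 14), (-84.0, 9), (-82.5, 10), (-81.0, 15), (-79.5, 26), (-78.0, 50), (-76.5, 83), (-75.0, 91), (-73.5, 91), (-72.0, 91), (-70.5, 91)]
foot 15 [(-105.0, 189), (-103.5, 208), (-102.0, 212), (-100.5, 165), (-99.0, 126), (-97.5, 105), (-96.0, 85), (-94.5, 67), (-93.0, 65), (-91.5, 70), (-90.0, 66), (-88.5, 61), (-87.0, 35), (-85.5, 14), (-84.0, 6), (-82.5, 3), (-81.0, 6), (-79.5, 9), (-78.0, 13), (-76.5, 11), (-75.0, 9), (-73.5, 11), (-72.0, 14), (-70.5, 14)]
d -
[... 847 characters left out ...]
-99.0, 64), (-97.5, 64), (-96.0, 69), (-94.5, 73), (-93.0, 76), (-91.5, 76), (-90.0, 74), (-88.5, 55), (-87.0, 28), (-85.5, 13), (-84.0, 1), (-82.5, 4), (-81.0, 6), (-79.5, 7), (-78.0, 9), (-76.5, 15), (-75.0, 17), (-73.5, 15), (-72.0, 15), (-70.5, 16)]
gate front -36 [89.0, 92.0, 115.0, 136.0, 153.0, 160.0, 167.0, 169.0, 168.0, 166.0, 167.0, 168.0, 169.0, 177.0, 186.0, 195.0, 205.0, 215.0, 195.0, 164.0, 129.0, 122.0, 118.0, 115.0, 115.0, 116.0, 116.0, 117.0, 117.0, 117.0]
gate front 36 [85.0, 88.0, 107.0, 130.0, 154.0, 158.0, 162.0, 166.0, 165.0, 164.0, 164.0, 165.0, 166.0, 173.0, 183.0, 193.0, 204.0, 215.0, 224.0, 224.0, 224.0, 224.0, 224.0, 223.0, 223.0, 224.0, 224.0, 224.0, 225.0, 225.0]
```

The line sits 26.8 mm below the TCP by three agreeing estimates: stand floor, foot edge and the line itself. The target TCP height is therefore about 141.8.

```bash
python3 go.py 465.2 168 141.8 83; python3 -m creep '[{"tx":0,"ty":0.015,"tz":0,"turn":0,"fingers":5},{"tx":0,"ty":0.032,"tz":0,"turn":0,"fingers":5},{"tx":0,"ty":0.032,"tz":0,"turn":0,"fingers":5},{"tx":0,"ty":0.032,"tz":0,"turn":0,"fingers":5},{"tx":0,"ty":0.032,"tz":0,"turn":0,"fingers":5}]'
python3 meter.py g
python3 - <<'E'
from slide import *
s=state(); print(s['clock'],s['wrist_force'],s['moment'],s['eef_pos'])
a=np.radians(-7);X=np.array([np.cos(a),np.sin(a),0]);Y=np.array([-X[1],X[0],0]);g=np.array([463.7,168.5,115.])
for n,(x0,y0) in {'side':(160,120),'scene':(265,110)}.items():
    c=cam(n); W=cloud(c); draw(c,[],f'pics/{n}_g.png',x0,y0,85,85,7)
    x,y,z=[W[...,i] for i in range(3)]
    hsv=cv2.cvtColor(c['frame'],cv2.COLOR_RGB2HSV); H,S=hsv[...,0].astype(int),hsv[...,1].astype(int)
    m=(H>5)&(H<20)&(S>150)&(abs(x-464)<45)&(abs(y-168)<20)&(z>130); q=W[m]
    L=(q-g)@np.array([X,Y,[0,0,1]]).T; print(n,'head lamp frame',np.percentile(L,[3,50,97],axis=0).round(1).tolist())
E
python3 go.py 465.2 168 141.8 83
```

```text
t 12.6 pos [465.5 168.1 148.8] ang 83.01 down [ 0.001 -0.001 -1.   ] F [-0.8  1.  -1. ] gap 13.8 q6 -1.18
tx -0.0013 ty 0.0352 tz -0.0004 turn 0.0000
clock: 13.1
eef_pos: [465.5, 168.0, 142.5]
eef_rot: [-1.572, -0.001, -0.122]
wrist_force: [0.1, 0.3, -1.7]
finger_gap: 13.8
scene [450.4  25.3] [ 97.6 113. ] 82.7 lamp-frame off 4.2 1.2
side [447.1  24.3] [100.5 108.8] 83.4 lamp-frame off 1.1 -0.1
13.2 [-0.26598569  0.73085443 -1.81523421] [ 0.10768982 -0.13636253  0.02009825] [465.50036057 168.04248695 142.50122567]
side head lamp frame [[-27.0, -10.6, 31.0], [-10.4, -7.3, 47.2], [28.8, -0.0, 57.7]]
scene head lamp frame [[-8.0, -8.4, 37.0], [20.1, -1.1, 55.6], [31.5, 4.7, 61.3]]
t 13.3 pos [465.5 168.  142.5] ang 83.01 down [ 0.001 -0.001 -1.   ] F [ 0.8  0.4 -1.5] gap 13.5 q6 -1.18
tx -0.0014 ty 0.0033 tz -0.0003 turn 0.0000
```

View pics/side_g.png

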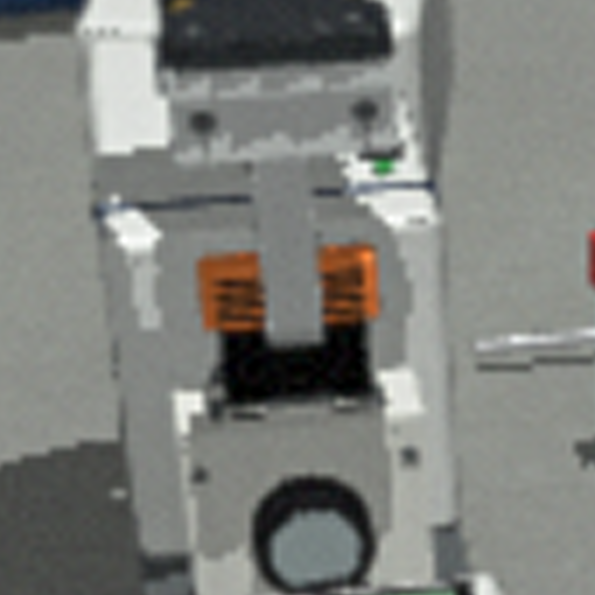

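View pics/scene_g.png

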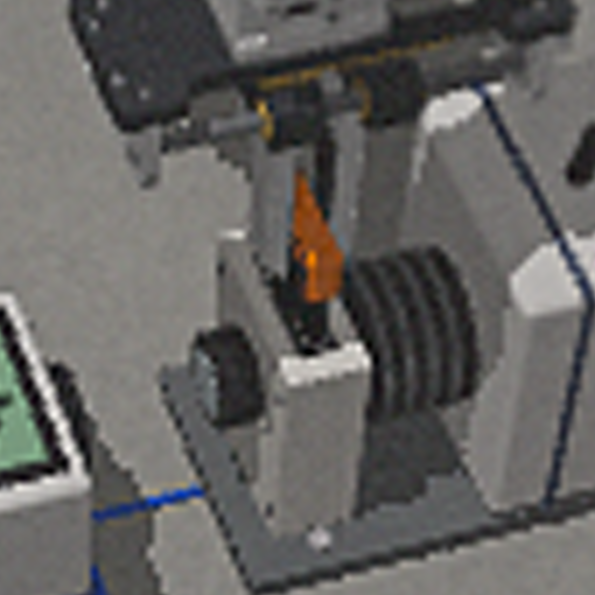

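In the side view the white line shows as marks at (250,412) and (345,403), within about 1 mm of the gate's top. No binding force shows, so I'm handing in.

```bash
python3 -c "
from h import *
print(manip.sign_off()); s=state(); print(s['clock'],s['eef_pos'],s['wrist_force'],s['finger_gap'])"
```

```text
the job is handed in; nothing more can be done
None
the job is handed in; nothing more can be done
```

The job is handed in at about 13.3 s: the meter stands on its outline and the amber slide is held in the gate at its line. `sign_off` gave no verdict, so this rests on my last checks.

- **Meter:** I pushed it low on its back along the bench, then looked again after the slide was in. It was 1 mm off the outline's centre in the side view and about 4 mm in the scene view. I trust the side view more, because the gripper partly overlapped the scene picture. Its angle was about 0.5° from square.
- **Amber slide:** I gripped it at 30 N (gap 13.8 mm) and lowered it through the slot. The force on the wrist stayed under 2 N throughout, so it did not jam. The tool finished at a height of 142.5 mm, which puts the white line about 0.7 mm above the gate's top. The side view also showed it within about 1 mm.
- **Sideways fit:** blade and slot lined up within about 1 mm in the side and wrist views before insertion. The slot itself leaves at most ±1.5 mm of play.
- **Disagreements:** the wrist camera read sideways positions 1–3 mm away from the two fixed cameras. After lifting, the depth points put the slide's foot about 2 mm lower than the edge and line measurements did. I used the latter because they agreed with the stand's floor height.
- **Other objects:** I touched none of the other slides or bystanders, and they looked unmoved in the pictures. I did not measure their positions again.

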